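Run a batch of paint jars in the bench shaker

ROBOT

A 7-joint arm with a two-finger parallel gripper is mounted at the origin on the work surface. World frame = base frame: x ahead of the robot, y to its left, z up, the work surface at z = 0. Lengths are in m, angles in rad, forces in N, time in s.
With the tool pointing down it reaches from about 0.425 to 0.925 m from the base axis. Payload 6.8 kg.
Tool frame: the origin (TCP) lies at the very end of the fingers, on their centre line; the grasp point (between the pads) lies 19 mm behind it; z points along the fingers, y is the line along which they close (so a half turn about z gives the same grasp; the last joint's range is limited). The gripper opens to 85 mm and grips with 20 to 120 N. Pads are 22 mm wide; open, the fingers measure 114 mm over their backs; the gripper's body (76 mm by 85 mm) begins 54 mm behind the grasp point. The pads swing forward as they close: fully open they stand 13 mm farther back than shut.
Start: joints at [-1.389, 0.477, 0.022, 1.555, -0.011, 1.109, -0.083], TCP at [0.193, 0.647, 0.231] pointing down, gripper open.
Joint ranges: [-2.96, 2.96], [-0.34, 2.1], [-1.41, 1.46], [0.24, 2.44], [-1.37, 4.51], [0.17, 1.92], [-2.96, 2.96]. Speed limits (rad/s): [2.39, 2.39, 3.14, 3.14, 3.14, 3.14, 3.14].

INTERFACE

Orientations are given as a rotation vector (axis times angle).
In Python, from bench import r gives the robot as it stands.
- The arm moves only by the tool play_rows, never from a script. Its argument "targets" is text: rows parted by semicolons, each of 5 numbers parted by spaces: the closure, from -1 (fully open) to 1 (shut), then the shift along the tool's x, y, z in m, then the turn about the tool's z in rad. In form: gripper dx dy dz spin; .... A call has 1 to 8 rows; each row is the pose to reach, as a shift and turn from the pose commanded when the call began, along the tool's axes at that moment; what a row does not reach only later rows make up. A row lasts 1/12 s, in which the tool goes at most 41.7 mm and 7.16 degrees, less where a joint would pass 70% of its speed; a pose out of reach is approached as far as the arm can. A call with a gripper value outside its range is refused whole. The fingers move at their own pace and stop on an object; "squeeze" is the grip in N (left out, the last holds). Time passes only in rows, so rows that repeat a pose let the fingers close. It gives the time, the measured TCP pose, the force, the opening and the grip force at its end, in the units of the state.
- r.get_obs(): the state, without advancing time (a new reading comes with each control period).
- r.grab_frame(name): name is "side" or "top" or "wrist"; returns the picture (480x640x3 uint8, red, green, blue); there is no depth.
- r.camera_info(name): a dict with "fov_y" (degrees; the focal length in pixels is half the picture's height over the tangent of half this angle, whatever the lens; pixels are square), "cx", "cy" (the principal point, pixels), "position" and "rotation" of the camera in the world. Camera axes: x right, y down, z forward; pixel columns grow to the right and rows downward; lengths in m; the calibration is good to about 2 mm. A picture is of the moment at which its call begins: read the wrist's pose just before it. camera_info takes no time and is no camera call; for the wrist camera it gives the pose at the moment of the call.
- r.hand_in(): hands the job in; it is judged then, once.
The state is a dict: "clock": time; "joints": joint angles; "qvel": joint speeds; "tau": joint torques, N m; "tcp_pos": TCP position; "orientation": TCP orientation; "contact_force": force on the tool from outside, world axes, zero at the start; "moment": the same for the moment, N m; "grip_width": finger opening in m; "gripper_force": force on a finger pad.
Only numpy, scipy, OpenCV 4.12 (cv2) and the standard library are available. Lean on these libraries where they do the work, as an engineer would, in place of code of your own. Each camera call takes 0.05 s, during which the arm holds its last target. There are 200 camera calls.

TASK

Get the batch of small paint jars ready and start the shaker: stand every small black paint jar upright in a bay of its own in the open shaker tray, and dial 36 on the two thumbwheels (as seen from the robot: left wheel 3, orange field uppermost; right wheel 6, blue field uppermost). With the jars in, break the locked hood stay at its red knuckle, lower the hood gently until it is fully shut, never letting it drop or slam, and only then push the green start plunger all the way down and let it spring back. Leave the other things on the bench where they are.

Things in the scene. Friction and masses are not known exactly. Their poses are not given: they have to be found in the camera images.
- bay0 (a point): centre of the floor of the leftmost of three bays in a row along y in the shaker's tray: rubber floor 40 mm above the bench, blue bay walls 22 mm high and 4 mm thick, each bay 70 mm (x) by 76 mm (y) clear, pitch 80 mm. Axes are the shaker's: x from its front to its back, y to its left, z up. The shaker is fixed to the bench
- bay1 (a point): centre of the middle bay's floor; same axes. The tray lies in an open white chest centred 22 mm behind this point, outside 190 mm (x) by 285 mm (y), walls 6 mm, rim 125 mm above the bench; against its right side (-y) stands a blue control pod, 180 mm (x) by 110 mm (y), 85 mm high. The hood's hinge line, along y, is on the back rim: 117 mm behind this point, 85 mm above it
- bay2 (a point): centre of the floor of the rightmost bay; same axes
- jar_a: a small screw-top paint jar of the batch: black, with a paper band and a red lid; upright cylinder 52 mm in diameter, 62 mm tall, about 0.15 kg; origin at the centre of its underside, z up along its axis. Absent in some runs (None)
- jar_b: a small screw-top paint jar of the batch: black, with a paper band and a yellow lid; upright cylinder 52 mm in diameter, 62 mm tall, about 0.15 kg; origin at the centre of its underside, z up along its axis. Absent in some runs (None)
- jar_c: a small screw-top paint jar of the batch: black, with a paper band and a turquoise lid; upright cylinder 52 mm in diameter, 62 mm tall, about 0.15 kg; origin at the centre of its underside, z up along its axis. Absent in some runs (None)
- jar_d: a small screw-top paint jar of the batch: black, with a paper band and a purple lid; upright cylinder 52 mm in diameter, 62 mm tall, about 0.15 kg; origin at the centre of its underside, z up along its axis. Absent in some runs (None)
- hood (a joint): angle of the hood (blue frame, clear pane, 190 x 285 x 10 mm, 0.8 kg), rad: 0 = open as found, 86 degrees up from shut; grows as it is lowered; 1.501 = shut on the rim. While the stay is locked it cannot be lowered. With the stay broken its stiff hinge still holds it near upright, but let go when lowered more than about 0.4 rad it falls shut with a bang
- hood_handle (a point): middle of the hood's steel handle bar: 12 mm thick, 100 mm long between two posts, parallel to the hinge line, 168 mm from it along the hood and 46 mm off the hood's plane on its outer side (29 mm free gap under the bar): behind the upright hood when open, on top of it when shut. Axes turn with the hood: y along the bar, z out of the hood's outer face, -x to its free edge
- knuckle_pad (a point): middle of the red knuckle pad (a round stud 19 mm in diameter, 32 mm long, along y) of the folding hood stay outside the chest's left wall, its middle 24 mm off it. It joins two 101 mm links: the lower pivots on the wall 170 mm in front of the hinge line, 105 mm above the bench, the upper on the hood's edge. Locked, they slope up to the back at 36 degrees. Its axes turn with the lower link (x along it, y to the left)
- stay_knuckle (a joint): fold of the stay at its knuckle, rad: 0 = locked (4 mm over centre, on its stop), 0.079 = links in line, above 0.25 = broken (knuckle moved about 17 mm), 2.49 with the hood shut. It breaks when the knuckle pad is pushed down and back, square to the links, with some 2 to 4 N, and then folds on down beside the chest as the hood is lowered
- wheel_tens (a joint): left thumbwheel (tens), rad: digit = value / 0.6283, stops at 0 and 9, click detent at each digit. Rubber tyre 50 mm across, 16 mm wide, axis along y. Press the crown (5 to 15 N) and drag it: to the back (+x) raises the value, one digit per 15.7 mm, 2 N of drag. Field on top shows the digit: 0 black 1 brown 2 red 3 orange 4 yellow 5 green 6 blue 7 violet 8 grey 9 white
- wheel_units (a joint): right thumbwheel, the units digit; like the left one
- wheel_tens_top (a point): highest point of the left thumbwheel, 97 mm above the bench: the wheels' crowns stand 12 mm out of the pod's top, between white index bars, 40 mm in front of the pod's middle. Fixed, with the shaker's axes. The right wheel's highest point lies 30 mm to its right (-y)
- start (a joint): start plunger, m: 0 = up, 0.016 = fully down; a spring returns it (about 5 N to start, 12 N fully down)
- start_top (a point): centre of the top of the green start plunger (36 mm in diameter, 40 mm above the pod's top when up, stroke 16 mm straight down), behind the thumbwheels on the pod
- spray_bottle: bystander: white spray bottle with a purple trigger head, 72 mm in diameter, 190 mm tall; origin at the centre of its underside
- can_cream: bystander: paint can with a dark blue band, 96 mm in diameter, 115 mm tall; origin at the centre of its underside
- can_teal: bystander: paint can with a teal band, 86 mm in diameter, 100 mm tall; origin at the centre of its underside
- scissors: bystander: scissors with blue grips lying flat, 180 mm long, 9 mm high; origin at the pivot, blades along +x
- cup_lid: bystander: black coffee-cup lid, 84 mm in diameter, 14 mm high
- brush: bystander: brush lying flat, 160 mm long
- clothes_peg: bystander: wooden clothes peg lying flat, 75 mm long, 12 mm high

How it is judged:
On the way, in this order (a step that is already met when the one before it is completed fails the run):
1. with the hood still up, every paint jar of the batch stands upright in a bay of the tray (((horizontal distance between jar_a and bay0 below 0.018 m and z of jar_a in the frame of bay0 below 0.012 m) or (horizontal distance between jar_a and bay1 below 0.018 m and z of jar_a in the frame of bay1 below 0.012 m) or (horizontal distance between jar_a and bay2 below 0.018 m and z of jar_a in the frame of bay2 below 0.012 m)) and angle between each of jar_a, jar_b, jar_c, jar_d's own z axis and vertical below 0.15 rad and ((horizontal distance between jar_b and bay0 below 0.018 m and z of jar_b in the frame of bay0 below 0.012 m) or (horizontal distance between jar_b and bay1 below 0.018 m and z of jar_b in the frame of bay1 below 0.012 m) or (horizontal distance between jar_b and bay2 below 0.018 m and z of jar_b in the frame of bay2 below 0.012 m)) and ((horizontal distance between jar_c and bay0 below 0.018 m and z of jar_c in the frame of bay0 below 0.012 m) or (horizontal distance between jar_c and bay1 below 0.018 m and z of jar_c in the frame of bay1 below 0.012 m) or (horizontal distance between jar_c and bay2 below 0.018 m and z of jar_c in the frame of bay2 below 0.012 m)) and ((horizontal distance between jar_d and bay0 below 0.018 m and z of jar_d in the frame of bay0 below 0.012 m) or (horizontal distance between jar_d and bay1 below 0.018 m and z of jar_d in the frame of bay1 below 0.012 m) or (horizontal distance between jar_d and bay2 below 0.018 m and z of jar_d in the frame of bay2 below 0.012 m)) and value of joint hood below 0.3 rad), for 0.3 s.
2. the stay is broken at its knuckle (value of joint stay_knuckle above 0.25 rad), for 0.1 s.
3. the hood is shut (value of joint hood above 1.46 rad), for 0.3 s.
4. with the hood shut and 36 dialled, the start plunger is pushed fully down (value of joint hood above 1.46 rad and value of joint wheel_tens between 1.7349 and 2.0349 rad and value of joint wheel_units between 3.6198 and 3.9198 rad and value of joint start above 0.0145 m), for 0.05 s.
At the end, for the whole second after the job is handed in: every jar present stands upright (within 0.15 rad) and at rest in a bay of the tray (within 18 mm of a bay's centre, on the floor), the thumbwheels read 3 and 6 (within 0.15 rad), the hood is shut (above 1.46 rad) and the plunger is back up (((horizontal distance between jar_a and bay0 below 0.018 m and z of jar_a in the frame of bay0 below 0.012 m) or (horizontal distance between jar_a and bay1 below 0.018 m and z of jar_a in the frame of bay1 below 0.012 m) or (horizontal distance between jar_a and bay2 below 0.018 m and z of jar_a in the frame of bay2 below 0.012 m)) and angle between each of jar_a, jar_b, jar_c, jar_d's own z axis and vertical below 0.15 rad and ((horizontal distance between jar_b and bay0 below 0.018 m and z of jar_b in the frame of bay0 below 0.012 m) or (horizontal distance between jar_b and bay1 below 0.018 m and z of jar_b in the frame of bay1 below 0.012 m) or (horizontal distance between jar_b and bay2 below 0.018 m and z of jar_b in the frame of bay2 below 0.012 m)) and ((horizontal distance between jar_c and bay0 below 0.018 m and z of jar_c in the frame of bay0 below 0.012 m) or (horizontal distance between jar_c and bay1 below 0.018 m and z of jar_c in the frame of bay1 below 0.012 m) or (horizontal distance between jar_c and bay2 below 0.018 m and z of jar_c in the frame of bay2 below 0.012 m)) and ((horizontal distance between jar_d and bay0 below 0.018 m and z of jar_d in the frame of bay0 below 0.012 m) or (horizontal distance between jar_d and bay1 below 0.018 m and z of jar_d in the frame of bay1 below 0.012 m) or (horizontal distance between jar_d and bay2 below 0.018 m and z of jar_d in the frame of bay2 below 0.012 m)) and value of joint wheel_tens between 1.7349 and 2.0349 rad and value of joint wheel_units between 3.6198 and 3.9198 rad and value of joint hood above 1.46 rad and value of joint start below 0.002 m and linear speed of each of jar_a, jar_b, jar_c, jar_d below 0.03 m/s); the robot touches nothing.
It fails at once if the hood slams: it comes down on the chest faster than 2 rad/s (value of joint hood above 1.35 rad and velocity of joint hood above 2 rad/s).
It fails at once if the start plunger is pushed while the hood is not shut (value of joint start above 0.012 m and value of joint hood below 1.4 rad).
It fails at once if a bystander is pushed more than 40 mm from its place (distance of any of spray_bottle, can_cream, can_teal, scissors, cup_lid, brush, clothes_peg from where it was at the start of the episode above 0.04 m).
Of jar_a, jar_b, jar_c, jar_d only 2 to 3 are there at a start; the rules pass over those that are not, and their reading is None.
At some moment in a run one of jar_a, jar_b, jar_c, jar_d may be knocked a few centimetres aside while the robot is not near it.
It also fails if it takes over 210 s, if anything falls off the work surface, if the arm or the gripper's body presses on something with over 40 N, if the wrist force passes 120 N, or if a joint passes its speed limit or range.

## Working session

There is one attempt and no reset: what is moved stays moved. The work goes in short steps, Python scripts to look and compute and a tool call to move; the robot and the scene stay as the last step left them, time stands still between calls to the robot, and variables do not carry over. Pictures are saved under pics/ and viewed, at most 14 in all, crops included, and the job is handed in when it is done.

Besides the shell and the picture viewer there is one more tool, called after "Call:" by a JSON object that holds its "op" and its "data", one argument or row to a line. play_rows: Moves the arm, as the interface text tells. Its arguments: {"type":"object","properties":{"targets":{"type":"string"},"squeeze":{"type":"number"}},"required":["targets"]}

```bash
ls; mkdir -p pics
python3 - <<'E'
from bench import r
import cv2
o=r.get_obs()
for k,v in o.items(): print(k,v)
for n in("side","top","wrist"):
    print(n,r.camera_info(n))
    cv2.imwrite(f"pics/{n}0.png",r.grab_frame(n)[...,::-1])
E
```

```text
pics
clock 0.0
joints [-1.38912102  0.47779299  0.02233629  1.55644138 -0.01149429  1.10926585
 -0.08311938]
qvel [ 4.48734285e-04 -3.74158472e-05 -8.63540129e-04  8.03879209e-04
 -1.19326390e-04 -1.93049205e-04  8.44818555e-04]
tau [-2.50274597e-04 -5.96466029e+01  1.60785299e+00 -2.81186289e+01
  1.25294714e-02  9.53489682e-03 -5.30194214e-06]
tcp_pos [0.19272033 0.64630228 0.23033466]
orientation [-4.53556933e-01 -3.10855503e+00  2.78834599e-03]
contact_force [-0.72286786 -0.727092    0.84798793]
moment [0.02251025 0.01821597 0.03898228]
gripper_force 0.0
grip_width 0.08538780875604565
side {'fov_y': 46.27388903697128, 'cx': 322.87560153318765, 'cy': 240.34394023315383, 'position': array([-0.01568689, -0.82845763,  1.10433942]), 'rotation': array([-2.23511726,  0.70568808, -0.31933691])}
top {'fov_y': 56.77456781084292, 'cx': 321.4970850089759, 'cy': 240.41872452412727, 'position': array([ 0.52010941, -0.0022667 ,  1.22739998]), 'rotation': array([-2.24987678,  2.18635745, -0.07706948])}
wrist {'fov_y': 66.15252215527043, 'cx': 320.6648905865155, 'cy': 243.0448412918254, 'position': array([0.12476833, 0.66670961, 0.37214388]), 'rotation': array([2.32559365, 1.73305968, 0.24976331])}
```

View pics/top0.png

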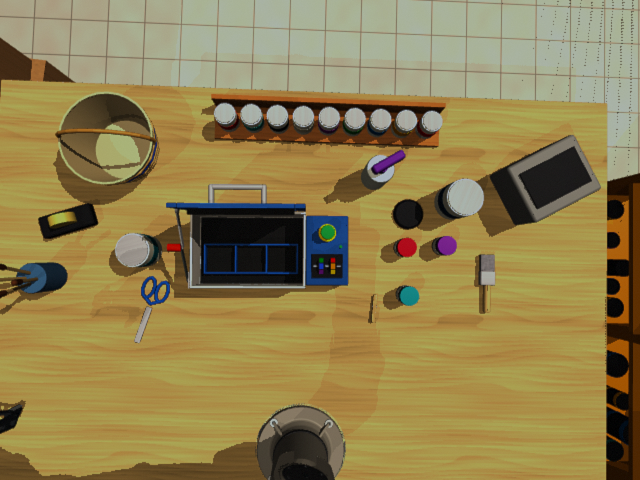

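View pics/side0.png

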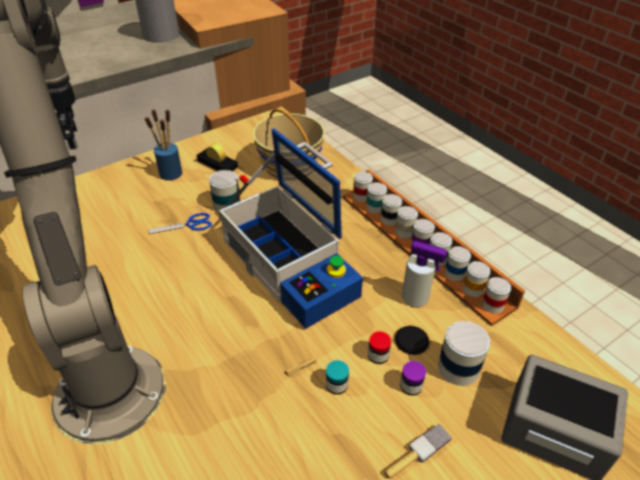

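```bash
cat > h.py <<'E'
import numpy as np, cv2
from scipy.spatial.transform import Rotation as R
from bench import r
def cam(n):
    c=r.camera_info(n); f=240/np.tan(np.radians(c['fov_y'])/2)
    return f,c['cx'],c['cy'],np.array(c['position']),R.from_rotvec(c['rotation']).as_matrix()
def unproj(c,uv,z):
    f,cx,cy,p,M=c; d=M@np.array([(uv[0]-cx)/f,(uv[1]-cy)/f,1.]); return p+d*(z-p[2])/d[2]
def proj(c,P):
    f,cx,cy,p,M=c; q=(np.atleast_2d(P)-p)@M; return np.c_[cx+f*q[:,0]/q[:,2],cy+f*q[:,1]/q[:,2]]
def tool(P):
    """world point -> shift in current tool axes"""
    o=r.get_obs(); return R.from_rotvec(o['orientation']).as_matrix().T@(np.array(P)-o['tcp_pos'])
def blob(img,lo,hi,amin=30):
    m=cv2.inRange(cv2.cvtColor(img,cv2.COLOR_RGB2HSV),lo,hi)
    n,l,s,c=cv2.connectedComponentsWithStats(m); return [(c[i].round(1),s[i][4],s[i][:4]) for i in range(1,n) if s[i][4]>=amin]
E
python3 - <<'E'
from h import *
c=cam('top'); im=cv2.imread('pics/top0.png')
rgb=im[...,::-1].copy()
for n,lo,hi in(("red",(0,180,120),(4,255,255)),("purple",(135,120,60),(150,255,255)),("turq",(85,150,80),(95,255,255)),("green",(50,150,80),(75,255,255))):
    for b in blob(rgb,lo,hi): print(n,b,unproj(c,b[0],0.06).round(4))
crop=im[175:305,155:365]; cv2.imwrite('pics/c1.png',cv2.resize(crop,None,fx=3.8,fy=3.8,interpolation=cv2.INTER_CUBIC))
E
```

```text
red (array([173.2, 246.8]), np.int32(84), array([167, 244,  13,   7], dtype=int32)) [0.5362 0.346  0.06  ]
purple (array([388.5, 161.2]), np.int32(285), array([373, 150,  32,  23], dtype=int32)) [ 0.7803 -0.2119  0.06  ]
purple (array([446.6, 245.1]), np.int32(276), array([438, 236,  18,  19], dtype=int32)) [ 0.5613 -0.372   0.06  ]
turq (array([409. , 295.5]), np.int32(272), array([400, 287,  19,  18], dtype=int32)) [ 0.4255 -0.2742  0.06  ]
green (array([327.3, 231.8]), np.int32(144), array([321, 225,  14,  14], dtype=int32)) [ 0.5872 -0.054   0.06  ]
```

View pics/c1.png

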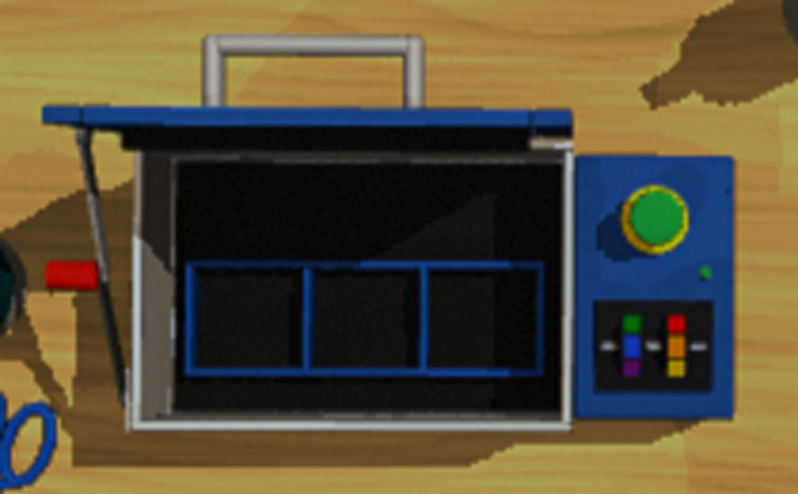

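Run:
```python
from h import *
from scipy.optimize import least_squares
c=cam('top')
obs=[((128,429),(-.073,.1425,.125)),((570,429),(-.073,-.1425,.125)),
((186,262),(.039,.122,.062)),((186,377),(-.039,.122,.062)),((544,262),(.039,-.122,.062)),((544,377),(-.039,-.122,.062))]
px=np.array([(155+a[0]/3.8,175+a[1]/3.8) for a,_ in obs])-0.3; M=np.array([b for _,b in obs])
def W(p,M):
    M=np.array(M,float);s,k=np.sin(p[2]),np.cos(p[2]); return np.c_[p[0]+k*M[:,0]-s*M[:,1],p[1]+s*M[:,0]+k*M[:,1],M[:,2]]
s=least_squares(lambda p:(proj(c,W(p,M))-px).ravel(),[.55,.1,0]); print(s.x,(s.fun.reshape(-1,2)).round(2).tolist())
U=lambda x,y,z:unproj(c,(155+x/3.8-.3,175+y/3.8-.3),z).round(4)
print('pod',U(576,157,.085),U(733,157,.085),U(735,418,.085))
print('plunger',U(658,216,.125),'wheels',U(631,347,.097),U(677,347,.097),'knuckle',U(73,276,.164))
b=W(s.x,[(0,.08,.04),(0,0,.04),(0,-.08,.04)]);print(b.round(4))
# knuckle predicted: lower pivot x=117-170=-53, z .105
print('knuckle pred',W(s.x,[(-.053+.101*np.cos(.628),.1425+.024,.105+.101*np.sin(.628))]).round(4))
im=cv2.imread('pics/top0.png')[...,::-1].copy()
for b in blob(im,(0,160,80),(6,255,255),20)+blob(im,(173,160,80),(180,255,255),20): print(b,unproj(c,b[0],.062).round(4))
for b in ((446.6,245.1),(409,295.5)): print(unproj(c,b,.062).round(4))
print([(n,unproj(c,uv,z).round(3)) for n,uv,z in (('lid',(407,213),.014),('peg',(374,308),.01),('can teal',(131,250),.1),('can cream',(463,197),.115),('spray',(380,172),.15),('brush',(487,280),.01))])
```

```text
[0.51154994 0.14417058 0.02580285] [[0.42, 0.62], [0.43, 0.61], [0.09, -0.3], [-0.27, -0.55], [-0.3, 0.0], [-0.43, -0.45]]
pod [0.6249 0.0024 0.085 ] [ 0.6282 -0.1043  0.085 ] [ 0.4512 -0.1102  0.085 ]
plunger [ 0.5842 -0.0525  0.125 ] wheels [ 0.4975 -0.0381  0.097 ] [ 0.4983 -0.069   0.097 ] knuckle [0.5335 0.3133 0.164 ]
[[0.5095 0.2241 0.04  ]
 [0.5115 0.1442 0.04  ]
 [0.5136 0.0642 0.04  ]]
knuckle pred [[0.536  0.3114 0.1643]]
(array([173.4, 247.1]), np.int32(96), array([167, 244,  14,   7], dtype=int32)) [0.5354 0.3449 0.062 ]
(array([332.5, 260. ]), np.int32(20), array([331, 258,   4,   5], dtype=int32)) [ 0.5134 -0.0697  0.062 ]
(array([406.3, 246.8]), np.int32(266), array([398, 238,  18,  18], dtype=int32)) [ 0.5537 -0.2639  0.062 ]
[ 0.5613 -0.3713  0.062 ]
[ 0.4257 -0.2738  0.062 ]
[('lid', array([ 0.648, -0.275,  0.014])), ('peg', array([ 0.385, -0.19 ,  0.01 ])), ('can teal', array([0.525, 0.438, 0.1  ])), ('can cream', array([ 0.683, -0.395,  0.115])), ('spray', array([ 0.733, -0.175,  0.15 ])), ('brush', array([ 0.47 , -0.502,  0.01 ]))]
```

```bash
cat >> h.py <<'E'
def plan(wps,head=None):
    """world waypoints (+tool-y heading, rad) -> shifts in the tool axes now"""
    o=r.get_obs(); M=R.from_rotvec(o['orientation']).as_matrix(); h=np.arctan2(M[1,1],M[0,1])
    if head is not None: print('spin',round((h-head+np.pi/2)%np.pi-np.pi/2,3))
    print('at',o['tcp_pos'].round(4),'head',h.round(3),'F',o['contact_force'].round(1),'w',round(o['grip_width'],4),'t',o['clock'],'q7',o['joints'][6].round(2))
    for w in wps: print(w,(M.T@(np.array(w)-o['tcp_pos'])).round(4))
def lids(c,im):
    out={}
    for n,lo,hi in(("red",(0,160,80),(6,255,255)),("purple",(135,120,60),(150,255,255)),("turq",(85,150,80),(95,255,255))):
        for b in blob(im,lo,hi,150): out[n,tuple(b[0])]=(b[1],unproj(c,b[0],.062).round(4))
    return out
E
python3 -c "
from h import *
plan([(.42,.3,.25),(.43,.0,.25),(.4257,-.2738,.2)],.026)"
```

```text
spin 1.255
at [0.1928 0.6464 0.2306] head 1.281 F [ 0.1  0.1 -0.6] w 0.0852 t 0.15 q7 -0.08
(0.42, 0.3, 0.25) [-0.3168 -0.2671 -0.019 ]
(0.43, 0.0, 0.25) [-0.4121 -0.5517 -0.0186]
(0.4257, -0.2738, 0.2) [-0.4862 -0.8153  0.0317]
```

Call:
{"op": "play_rows", "data": {
  "targets": "-1 -0.317 -0.267 -0.019 1.255;-1 -0.317 -0.267 -0.019 1.255;-1 -0.317 -0.267 -0.019 1.255;-1 -0.317 -0.267 -0.019 1.255;-1 -0.317 -0.267 -0.019 1.255;-1 -0.317 -0.267 -0.019 1.255;-1 -0.317 -0.267 -0.019 1.255;-1 -0.317 -0.267 -0.019 1.255"
}}

```text
clock: 0.82
tcp_pos: [0.3762, 0.3665, 0.2466]
orientation: [-1.896, -2.505, 0.0]
contact_force: [0.2, 0.1, 0.5]
grip_width: 0.0853
gripper_force: 0.0
```

```bash
python3 -c "
from h import *
plan([(.43,.0,.25),(.4257,-.2738,.2)],.026)"
```

```text
spin 0.249
at [0.3762 0.3665 0.2466] head 0.275 F [0.2 0.1 0.5] w 0.0853 t 0.8167 q7 -0.54
(0.43, 0.0, 0.25) [-0.3674 -0.0477 -0.0035]
(0.4257, -0.2738, 0.2) [-0.6297 -0.1262  0.0465]
```

Call:
{"op": "play_rows", "data": {
  "targets": "-1 -0.45 -0.05 0 0.249;-1 -0.45 -0.05 0 0.249;-1 -0.45 -0.05 0 0.249;-1 -0.45 -0.05 0 0.249;-1 -0.45 -0.05 0 0.249;-1 -0.45 -0.05 0 0.249;-1 -0.45 -0.05 0 0.249;-1 -0.45 -0.05 0 0.249"
}}

```text
clock: 1.48
tcp_pos: [0.4318, 0.038, 0.2467]
orientation: [-2.185, -2.257, -0.001]
contact_force: [0.7, 0.6, 0.5]
grip_width: 0.0854
gripper_force: 0.0
```

```bash
python3 -c "
from h import *
plan([(.4257,-.2738,.12),(.4257,-.2738,.026)],.026)
print(lids(cam('top'),r.grab_frame('top')))"
```

```text
spin 0.006
at [0.4318 0.038  0.2467] head 0.032 F [0.7 0.6 0.5] w 0.0854 t 1.4833 q7 -0.16
(0.4257, -0.2738, 0.12) [-0.3115 -0.0162  0.1264]
(0.4257, -0.2738, 0.026) [-0.3116 -0.0163  0.2204]
{('purple', (np.float64(388.5), np.float64(161.2))): (np.int32(287), array([ 0.7798, -0.2115,  0.062 ])), ('purple', (np.float64(446.6), np.float64(245.1))): (np.int32(276), array([ 0.5613, -0.3713,  0.062 ])), ('turq', (np.float64(409.0), np.float64(295.5))): (np.int32(271), array([ 0.4257, -0.2738,  0.062 ]))}
```

Call:
{"op": "play_rows", "data": {
  "targets": "-1 -0.312 -0.016 0.06 0.006;-1 -0.312 -0.016 0.06 0.006;-1 -0.312 -0.016 0.06 0.006;-1 -0.312 -0.016 0.06 0.006;-1 -0.312 -0.016 0.06 0.006;-1 -0.312 -0.016 0.06 0.006;-1 -0.312 -0.016 0.06 0.006;-1 -0.312 -0.016 0.12 0.006"
}}

```text
clock: 2.2
tcp_pos: [0.4289, -0.2695, 0.1565]
orientation: [2.19, 2.237, 0.004]
contact_force: [1.9, 0.5, 0.4]
grip_width: 0.0855
gripper_force: 0.0
```

```bash
python3 -c "
from h import *
plan([(.4257,-.2738,.026)],.026)
im=r.grab_frame('wrist');cv2.imwrite('pics/w1.png',im[...,::-1]);print(lids(cam('wrist'),im))"
```

```text
spin -0.005
at [ 0.4289 -0.2695  0.1565] head 0.021 F [1.9 0.5 0.4] w 0.0855 t 2.2 q7 0.81
(0.4257, -0.2738, 0.026) [-0.0034 -0.0045  0.1305]
{('red', (np.float64(515.7), np.float64(243.0))): (np.int32(1892), array([ 0.5485, -0.2606,  0.062 ]))}
```

View pics/w1.png

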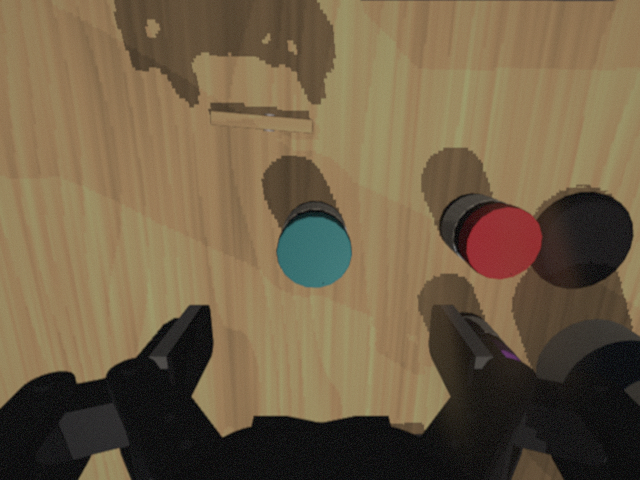

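```bash
python3 -c "
from h import *
plan([(.4257,-.2738,.026)],.026);c=cam('wrist')
print(unproj(c,(314,250),.062),unproj(c,(505,242),.062),cam('wrist')[3])"
```

```text
spin -0.006
at [ 0.4233 -0.2677  0.1471] head 0.02 F [-1.8  0.2 -4.6] w 0.0852 t 2.25 q7 0.82
(0.4257, -0.2738, 0.026) [-0.0057  0.003   0.1211]
[ 0.41951265 -0.26796614  0.062     ] [ 0.54156549 -0.26007278  0.062     ] [ 0.42339862 -0.19568707  0.28853504]
```

Call:
{"op": "play_rows", "data": {
  "targets": "-1 -0.004 0.003 0.04 -0.006;-1 -0.004 0.003 0.08 -0.006;-1 -0.004 0.003 0.11 -0.006;-1 -0.004 0.003 0.121 -0.006;-1 -0.004 0.003 0.121 -0.006;-1 -0.004 0.003 0.121 -0.006"
}}

```text
clock: 2.75
tcp_pos: [0.4296, -0.266, 0.0324]
orientation: [-2.186, -2.256, 0.0]
contact_force: [-0.5, -0.3, 0.1]
grip_width: 0.0855
gripper_force: 0.0
```

Call:
{"op": "play_rows", "data": {
  "targets": "1 0 0 0 0;1 0 0 0 0;1 0 0 0 0;1 0 0 0 0;1 0 0 0 0;1 0 0 0 0;1 0 0 0 0;1 0 0 0 0",
  "squeeze": 40
}}

```text
clock: 3.42
tcp_pos: [0.4302, -0.266, 0.0335]
orientation: [2.184, 2.256, 0.003]
contact_force: [-3.2, 1.7, 10.5]
grip_width: 0.0508
gripper_force: 39.7
```

```bash
python3 -c "
from h import *
plan([(.43,-.25,.2),(.43,0.06,.2),(.5136,.0642,.2),(.5136,.0642,.068)],.026)"
```

```text
spin 0.006
at [ 0.4302 -0.266   0.0335] head 0.032 F [-3.2  1.7 10.5] w 0.0508 t 3.4167 q7 1.0
(0.43, -0.25, 0.2) [ 0.016   0.0007 -0.1665]
(0.43, 0.06, 0.2) [ 0.3258  0.0107 -0.1664]
(0.5136, 0.0642, 0.2) [ 0.3273  0.0944 -0.1662]
(0.5136, 0.0642, 0.068) [ 0.3273  0.0941 -0.0342]
```

Call:
{"op": "play_rows", "data": {
  "targets": "1 0 0 -0.04 0;1 0 0 -0.08 0;1 0 0 -0.12 0;1 0.02 0 -0.16 0;1 0.06 0 -0.17 0;1 0.1 0.003 -0.17 0.006;1 0.14 0.005 -0.17 0.006;1 0.18 0.006 -0.17 0.006"
}}

```text
clock: 4.08
tcp_pos: [0.4296, -0.0837, 0.2028]
orientation: [2.192, 2.249, 0.005]
contact_force: [1.1, 0.7, -2.6]
grip_width: 0.0505
gripper_force: 43.8
```

Call:
{"op": "play_rows", "data": {
  "targets": "1 0.04 0.01 0 0;1 0.08 0.03 0 0;1 0.12 0.05 0 0;1 0.15 0.08 0 0;1 0.15 0.088 0 0;1 0.15 0.088 0 0;1 0.15 0.088 0 0;1 0.15 0.088 0 0"
}}

```text
clock: 4.75
tcp_pos: [0.5129, 0.0658, 0.202]
orientation: [-2.193, -2.249, 0.001]
contact_force: [-0.7, -0.8, -2.8]
grip_width: 0.0512
gripper_force: 43.8
```

```bash
python3 -c "
from h import *
plan([(.5136,.070,.15),(.5136,.070,.075)],.026)"
```

```text
spin -0.001
at [0.5129 0.0658 0.202 ] head 0.025 F [-0.7 -0.8 -2.8] w 0.0512 t 4.75 q7 0.03
(0.5136, 0.07, 0.15) [0.0042 0.0008 0.052 ]
(0.5136, 0.07, 0.075) [0.0042 0.0009 0.127 ]
```

Call:
{"op": "play_rows", "data": {
  "targets": "1 0.004 0.001 0.03 0;1 0.004 0.001 0.06 0;1 0.004 0.001 0.09 0;1 0.004 0.001 0.11 0;1 0.004 0.001 0.12 0;1 0.004 0.001 0.126 0;1 0.004 0.001 0.127 0;1 0.004 0.001 0.127 0"
}}

```text
clock: 5.42
tcp_pos: [0.5152, 0.0703, 0.0757]
orientation: [2.193, 2.249, 0.002]
contact_force: [-0.8, 0.6, -2.3]
grip_width: 0.0507
gripper_force: 43.9
```

Call:
{"op": "play_rows", "data": {
  "targets": "-1 0 0 0 0;-1 0 0 0 0;-1 0 0 0 0;-1 0 0 0 0;-1 0 0 0 0;-1 0 0 -0.03 0;-1 0 0 -0.07 0;-1 0 0 -0.11 0"
}}

```text
clock: 6.08
tcp_pos: [0.5137, 0.0701, 0.1855]
orientation: [-2.193, -2.249, 0.005]
contact_force: [1.7, 0.2, -0.1]
grip_width: 0.0858
gripper_force: 0.0
```

```bash
python3 -c "
from h import *
plan([(.43,-.05,.19),(.5537,-.2639,.19),(.5537,-.2639,.032)],.026)
im=r.grab_frame('wrist');c=cam('wrist');cv2.imwrite('pics/w2.png',im[...,::-1])
for b in blob(im,(85,150,40),(95,255,255),150): print(b,unproj(c,b[0],.102))
print(lids(cam('top'),r.grab_frame('top')))"
```

```text
spin -0.001
at [0.5137 0.0701 0.1855] head 0.025 F [ 1.7  0.2 -0.1] w 0.0858 t 6.0833 q7 0.05
(0.43, -0.05, 0.19) [-0.1179 -0.0867 -0.0041]
(0.5537, -0.2639, 0.19) [-0.3349  0.0315 -0.004 ]
(0.5537, -0.2639, 0.032) [-0.3346  0.0319  0.154 ]
{('purple', (np.float64(388.7), np.float64(161.0))): (np.int32(282), array([ 0.7804, -0.212 ,  0.062 ])), ('purple', (np.float64(446.6), np.float64(245.1))): (np.int32(276), array([ 0.5613, -0.3713,  0.062 ]))}
```

View pics/w2.png

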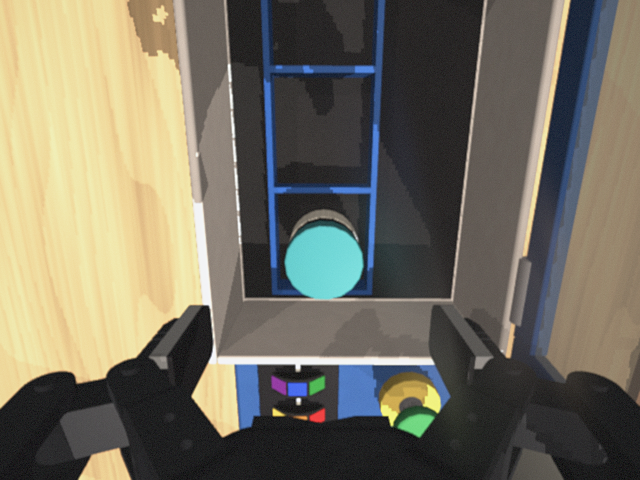

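Call:
{"op": "play_rows", "data": {
  "targets": "-1 -0.04 0.003 -0.005 0;-1 -0.08 0.007 -0.005 0;-1 -0.12 0.011 -0.005 0;-1 -0.16 0.015 -0.005 0;-1 -0.2 0.018 -0.005 0;-1 -0.24 0.022 -0.005 0;-1 -0.28 0.026 -0.005 0;-1 -0.32 0.03 -0.005 0"
}}

```text
clock: 6.85
tcp_pos: [0.5527, -0.2502, 0.1894]
orientation: [-2.192, -2.25, -0.0]
contact_force: [1.5, -0.7, 0.8]
grip_width: 0.0852
gripper_force: 0.0
```

Call:
{"op": "play_rows", "data": {
  "targets": "-1 -0.014 0.001 0 0;-1 -0.014 0.001 0 0;-1 -0.014 0.001 0 0"
}}

```text
clock: 7.1
tcp_pos: [0.5537, -0.2633, 0.1893]
orientation: [-2.194, -2.247, 0.001]
contact_force: [0.1, 1.6, -0.3]
grip_width: 0.0855
gripper_force: 0.0
```

```bash
python3 -c "
from h import *
plan([(.5537,-.2639,.032)],.026)
c=cam('wrist');im=r.grab_frame('wrist');print(lids(c,im))
"
```

```text
spin -0.002
at [ 0.5537 -0.2633  0.1893] head 0.024 F [ 0.1  1.6 -0.3] w 0.0855 t 7.1 q7 0.72
(0.5537, -0.2639, 0.032) [-0.0006  0.0002  0.1573]
{('purple', (np.float64(326.9), np.float64(357.9))): (np.int32(2424), array([ 0.5623, -0.371 ,  0.062 ]))}
```

```bash
python3 -c "
from h import *
c=cam('wrist');im=r.grab_frame('wrist')
for b in blob(im,(0,150,40),(6,255,255),150)+blob(im,(170,150,40),(180,255,255),150): print(b,unproj(c,b[0],.062))
"
```

```text
(array([320. , 237.3]), np.int32(3307), array([288, 204,  65,  67], dtype=int32)) [ 0.55456633 -0.26460145  0.062     ]
```

Red is at (0.5546, −0.2646), as measured before.

Call:
{"op": "play_rows", "data": {
  "targets": "-1 -0.001 0.001 0.04 0;-1 -0.001 0.001 0.08 0;-1 -0.001 0.001 0.12 0;-1 -0.001 0.001 0.145 0;-1 -0.001 0.001 0.155 0;-1 -0.001 0.001 0.155 0;1 -0.001 0.001 0.155 0;1 -0.001 0.001 0.155 0"
}}

```text
clock: 7.87
tcp_pos: [0.5568, -0.2637, 0.0369]
orientation: [2.19, 2.249, 0.002]
contact_force: [-0.0, -0.3, -0.6]
grip_width: 0.0642
gripper_force: 0.0
```

Call:
{"op": "play_rows", "data": {
  "targets": "1 0 0 0 0;1 0 0 0 0;1 0 0 0 0;1 0 0 0 0;1 0 0 -0.03 0;1 0 0 -0.07 0;1 0 0 -0.11 0;1 0 0 -0.15 0"
}}

```text
clock: 8.53
tcp_pos: [0.5551, -0.2636, 0.1876]
orientation: [2.193, 2.249, 0.001]
contact_force: [0.8, -0.4, -0.9]
grip_width: 0.0512
gripper_force: 42.6
```

```bash
python3 -c "
from h import *
plan([(.5115,.1442,.21),(.5115,.1442,.076)],.026)
"
```

```text
spin -0.001
at [ 0.5551 -0.2636  0.1876] head 0.025 F [ 0.8 -0.4 -0.9] w 0.0512 t 8.5333 q7 0.72
(0.5115, 0.1442, 0.21) [ 0.4088 -0.0332 -0.0225]
(0.5115, 0.1442, 0.076) [ 0.4088 -0.0333  0.1115]
```

Call:
{"op": "play_rows", "data": {
  "targets": "1 0.03 -0.002 -0.022 0;1 0.07 -0.006 -0.022 0;1 0.11 -0.009 -0.022 0;1 0.15 -0.012 -0.022 0;1 0.19 -0.015 -0.022 0;1 0.23 -0.018 -0.022 0;1 0.27 -0.022 -0.022 0;1 0.31 -0.025 -0.022 0"
}}

```text
clock: 9.2
tcp_pos: [0.5218, 0.0476, 0.2081]
orientation: [2.193, 2.249, 0.004]
contact_force: [0.6, 1.2, -1.0]
grip_width: 0.0506
gripper_force: 42.8
```

Call:
{"op": "play_rows", "data": {
  "targets": "1 0.04 -0.003 0 0;1 0.08 -0.006 0 0;1 0.099 -0.008 0 0;1 0.099 -0.008 0 0;1 0.099 -0.008 0.04 0;1 0.099 -0.008 0.08 0;1 0.099 -0.008 0.1 0;1 0.099 -0.008 0.1 0"
}}

```text
clock: 9.87
tcp_pos: [0.5089, 0.1431, 0.1039]
orientation: [-2.192, -2.248, 0.01]
contact_force: [-0.6, 0.3, -1.0]
grip_width: 0.0509
gripper_force: 42.8
```

```bash
python3 -c "
from h import *
plan([(.5115,.1442,.079)],.026)
"
```

```text
spin -0.001
at [0.5089 0.1431 0.1039] head 0.025 F [-0.6  0.3 -1. ] w 0.0509 t 9.8667 q7 0.01
(0.5115, 0.1442, 0.079) [0.0012 0.0027 0.0249]
```

Call:
{"op": "play_rows", "data": {
  "targets": "1 0.001 0.002 0.012 0;1 0.001 0.002 0.022 0;1 0.001 0.002 0.026 0;1 0.001 0.002 0.026 0;1 0.001 0.002 0.026 0"
}}

```text
clock: 10.28
tcp_pos: [0.5142, 0.1456, 0.0815]
orientation: [2.192, 2.25, 0.001]
contact_force: [0.7, 0.3, -1.1]
grip_width: 0.0503
gripper_force: 42.8
```

Call:
{"op": "play_rows", "data": {
  "targets": "1 0 -0.001 0.003 0;1 0 -0.001 0.003 0;-1 0 -0.001 0.003 0;-1 0 -0.001 0.003 0;-1 0 -0.001 0.003 0;-1 0 -0.001 0.003 0;-1 0 -0.001 0.003 0;-1 0 -0.001 -0.03 0"
}}

```text
clock: 10.95
tcp_pos: [0.5092, 0.1449, 0.107]
orientation: [-2.189, -2.249, 0.013]
contact_force: [-0.1, 0.3, 0.9]
grip_width: 0.0857
gripper_force: 0.0
```

Call:
{"op": "play_rows", "data": {
  "targets": "-1 0 0 -0.04 0;-1 0 0 -0.08 0;-1 0 0 -0.1 0;-1 0 0 -0.1 0"
}}

```text
clock: 11.28
tcp_pos: [0.5157, 0.1461, 0.2156]
orientation: [2.191, 2.248, 0.013]
contact_force: [1.1, -0.5, -0.5]
grip_width: 0.0852
gripper_force: 0.0
```

```bash
python3 -c "
from h import *
c=cam('wrist');im=r.grab_frame('wrist');
for b in blob(im,(0,150,40),(6,255,255),150)+blob(im,(170,150,40),(180,255,255),150)+blob(im,(85,150,40),(95,255,255),150): print(b,unproj(c,b[0],.102))
plan([(.5613,-.3713,.2)],.026)
"
```

```text
(array([315.1, 240.7]), np.int32(3947), array([280, 204,  71,  73], dtype=int32)) [0.51357319 0.14469695 0.102     ]
spin 0.0
at [0.5142 0.1461 0.2131] head 0.026 F [-0.4 -0.5  0.1] w 0.0857 t 11.3333 q7 -0.1
(0.5613, -0.3713, 0.2) [-0.5185  0.0335  0.0118]
```

Red sits at its bay centre. Now purple.

Call:
{"op": "play_rows", "data": {
  "targets": "-1 -0.04 0.003 0.01 0;-1 -0.08 0.005 0.01 0;-1 -0.12 0.008 0.01 0;-1 -0.16 0.01 0.01 0;-1 -0.2 0.013 0.01 0;-1 -0.24 0.016 0.01 0;-1 -0.28 0.018 0.01 0;-1 -0.32 0.021 0.01 0"
}}

```text
clock: 12.0
tcp_pos: [0.5408, -0.1753, 0.1992]
orientation: [-2.191, -2.249, 0.002]
contact_force: [1.7, -0.1, 0.6]
grip_width: 0.0857
gripper_force: 0.0
```

Call:
{"op": "play_rows", "data": {
  "targets": "-1 -0.04 0.003 0 0;-1 -0.08 0.005 0 0;-1 -0.12 0.008 0 0;-1 -0.16 0.01 0 0;-1 -0.198 0.013 0 0;-1 -0.198 0.013 0 0;-1 -0.198 0.013 0 0;-1 -0.198 0.013 0 0"
}}

```text
clock: 12.67
tcp_pos: [0.5595, -0.3707, 0.1989]
orientation: [-2.191, -2.247, 0.001]
contact_force: [-0.2, 0.5, -0.3]
grip_width: 0.0857
gripper_force: 0.0
```

```bash
python3 -c "
from h import *
c=cam('wrist');im=r.grab_frame('wrist');print(lids(c,im))
plan([(.5613,-.3713,.036)],.026)
"
```

```text
{('purple', (np.float64(323.5), np.float64(232.0))): (np.int32(3076), array([ 0.5624, -0.3719,  0.062 ]))}
spin 0.001
at [ 0.56   -0.3698  0.1993] head 0.027 F [ 0.4  0.2 -0.1] w 0.0854 t 12.7167 q7 0.88
(0.5613, -0.3713, 0.036) [-0.0019  0.0015  0.1633]
```

Call:
{"op": "play_rows", "data": {
  "targets": "-1 -0.002 0.002 0.04 0;-1 -0.002 0.002 0.08 0;-1 -0.002 0.002 0.12 0;-1 -0.002 0.002 0.15 0;-1 -0.002 0.002 0.163 0;-1 -0.002 0.002 0.163 0;1 -0.002 0.002 0.163 0;1 -0.002 0.002 0.163 0"
}}

```text
clock: 13.38
tcp_pos: [0.5636, -0.3739, 0.0402]
orientation: [2.189, 2.248, 0.001]
contact_force: [0.0, -0.1, 0.1]
grip_width: 0.0638
gripper_force: 0.0
```

Call:
{"op": "play_rows", "data": {
  "targets": "1 0 0 0 0;1 0 0 0 0;1 0 0 0 0;1 0 0 0 0;1 0 0 -0.03 0;1 0 0 -0.07 0;1 0 0 -0.11 0;1 0 0 -0.15 0"
}}

```text
clock: 14.05
tcp_pos: [0.562, -0.3734, 0.1907]
orientation: [2.192, 2.249, 0.001]
contact_force: [0.4, -0.6, -1.3]
grip_width: 0.0508
gripper_force: 42.2
```

Call:
{"op": "play_rows", "data": {
  "targets": "1 0.03 -0.002 -0.03 0;1 0.07 -0.006 -0.03 0;1 0.11 -0.009 -0.03 0;1 0.15 -0.012 -0.03 0;1 0.19 -0.015 -0.03 0;1 0.23 -0.018 -0.03 0;1 0.27 -0.023 -0.03 0;1 0.31 -0.027 -0.03 0"
}}

```text
clock: 14.72
tcp_pos: [0.5267, -0.0625, 0.2189]
orientation: [2.193, 2.249, 0.003]
contact_force: [1.4, 0.7, -1.2]
grip_width: 0.0509
gripper_force: 42.3
```

```bash
python3 -c "
from h import *
plan([(.5095,.2241,.21)],.026)
"
```

```text
spin -0.001
at [ 0.5267 -0.0625  0.2189] head 0.025 F [ 1.4  0.7 -1.2] w 0.0509 t 14.7167 q7 0.31
(0.5095, 0.2241, 0.21) [ 0.2869 -0.0099  0.0092]
```

Call:
{"op": "play_rows", "data": {
  "targets": "1 0.04 -0.001 0 0;1 0.08 -0.003 0 0;1 0.12 -0.004 0 0;1 0.16 -0.005 0 0;1 0.2 -0.007 0 0;1 0.24 -0.008 0 0;1 0.28 -0.01 0 0;1 0.287 -0.01 0 0"
}}

```text
clock: 15.38
tcp_pos: [0.5083, 0.2314, 0.2186]
orientation: [-2.18, -2.259, -0.006]
contact_force: [-0.1, 1.1, -0.9]
grip_width: 0.0505
gripper_force: 42.3
```

Call:
{"op": "play_rows", "data": {
  "targets": "1 0 0 0 0;1 0 0 0.04 0;1 0 0 0.08 0;1 0 0 0.11 0;1 0 0 0.125 0;1 0 0 0.13 0;1 0 0 0.13 0;1 0 0 0.13 0"
}}

```text
clock: 16.05
tcp_pos: [0.5108, 0.2219, 0.0892]
orientation: [2.194, 2.248, 0.003]
contact_force: [0.8, 0.4, -1.1]
grip_width: 0.0505
gripper_force: 42.3
```

```bash
python3 -c "
from h import *
plan([(.5095,.2241,.081)],.026)
"
```

```text
spin -0.002
at [0.5108 0.2219 0.0892] head 0.024 F [ 0.8  0.4 -1.1] w 0.0505 t 16.05 q7 -0.1
(0.5095, 0.2241, 0.081) [ 0.0023 -0.0013  0.0082]
```

Call:
{"op": "play_rows", "data": {
  "targets": "1 0.002 -0.001 0.005 0;1 0.002 -0.001 0.008 0;1 0.002 -0.001 0.008 0;-1 0.002 -0.001 0.008 0;-1 0.002 -0.001 0.008 0;-1 0.002 -0.001 0.008 0;-1 0.002 -0.001 0.008 0;-1 0.002 -0.001 0.008 0"
}}

```text
clock: 16.72
tcp_pos: [0.5086, 0.2245, 0.0799]
orientation: [-2.192, -2.25, 0.0]
contact_force: [0.2, -0.1, -0.6]
grip_width: 0.0855
gripper_force: 0.0
```

Call:
{"op": "play_rows", "data": {
  "targets": "-1 0 0 -0.03 0;-1 0 0 -0.07 0;-1 0 0 -0.11 0;-1 0 0 -0.15 0;1 0 0 -0.15 0;1 0 0 -0.15 0"
}}

```text
clock: 17.22
tcp_pos: [0.51, 0.2251, 0.2323]
orientation: [2.192, 2.25, 0.008]
contact_force: [0.1, -0.2, -0.6]
grip_width: 0.0637
gripper_force: 0.0
```

```bash
python3 -c "
from h import *
c=cam('wrist');im=r.grab_frame('wrist');cv2.imwrite('pics/w3.png',im[...,::-1])
for b in blob(im,(0,150,40),(6,255,255),150)+blob(im,(170,150,40),(180,255,255),150)+blob(im,(85,150,40),(95,255,255),150)+blob(im,(135,120,40),(150,255,255),150): print(b,unproj(c,b[0],.102))
plan([(.498,-.0381,.2),(.498,-.0381,.11)],.026)
"
```

```text
(array([372.4, 106.4]), np.int32(2090), array([355,  75,  36,  66], dtype=int32)) [0.54518784 0.31681974 0.102     ]
(array([320.4, 325. ]), np.int32(3046), array([289, 293,  64,  63], dtype=int32)) [0.51337403 0.14690826 0.102     ]
(array([319., 230.]), np.int32(3548), array([286, 196,  67,  68], dtype=int32)) [0.51024948 0.22738587 0.102     ]
spin 0.0
at [0.5087 0.2248 0.2304] head 0.026 F [ 0.2  1.3 -0.3] w 0.0565 t 17.2667 q7 -0.24
(0.498, -0.0381, 0.2) [-0.2625 -0.0176  0.0301]
(0.498, -0.0381, 0.11) [-0.2627 -0.0177  0.1201]
```

View pics/w3.png

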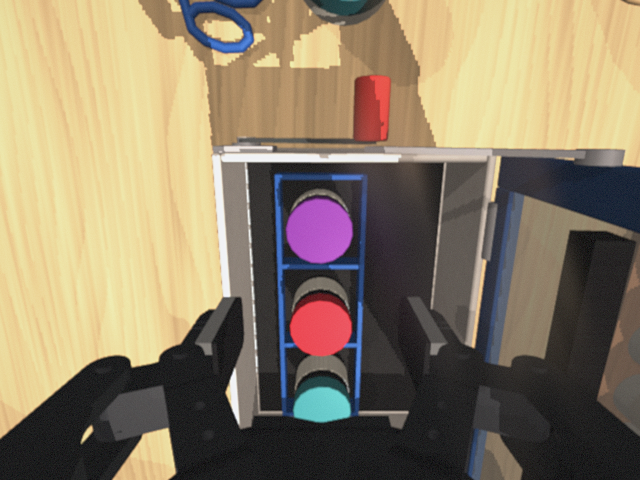

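Call:
{"op": "play_rows", "data": {
  "targets": "1 -0.04 -0.002 0 0;1 -0.08 -0.003 0 0;1 -0.12 -0.005 0.005 0;1 -0.16 -0.006 0.01 0;1 -0.2 -0.007 0.02 0;1 -0.24 -0.009 0.03 0;1 -0.262 -0.01 0.04 0;1 -0.262 -0.01 0.08 0"
}}

```text
clock: 17.93
tcp_pos: [0.5073, -0.0442, 0.1522]
orientation: [2.198, 2.236, 0.006]
contact_force: [1.6, 1.0, -0.5]
grip_width: 0.0
gripper_force: 0.0
```

Call:
{"op": "play_rows", "data": {
  "targets": "1 0 0 0.02 0;1 0 0 0.03 0;1 0 0 0.03 0;1 0 0 0.03 0"
}}

```text
clock: 18.27
tcp_pos: [0.505, -0.0377, 0.1195]
orientation: [-2.192, -2.25, 0.003]
contact_force: [0.6, 0.0, 0.5]
grip_width: -0.0003
gripper_force: 0.0
```

```bash
python3 -c "
from h import *
plan([(.506,-.0381,.11)],.026)
im=r.grab_frame('wrist');cv2.imwrite('pics/w4.png',im[...,::-1])
"
```

```text
spin 0.0
at [ 0.505  -0.0377  0.1195] head 0.026 F [0.6 0.  0.5] w -0.0003 t 18.2667 q7 0.38
(0.506, -0.0381, 0.11) [-0.0004  0.001   0.0095]
```

View pics/w4.png

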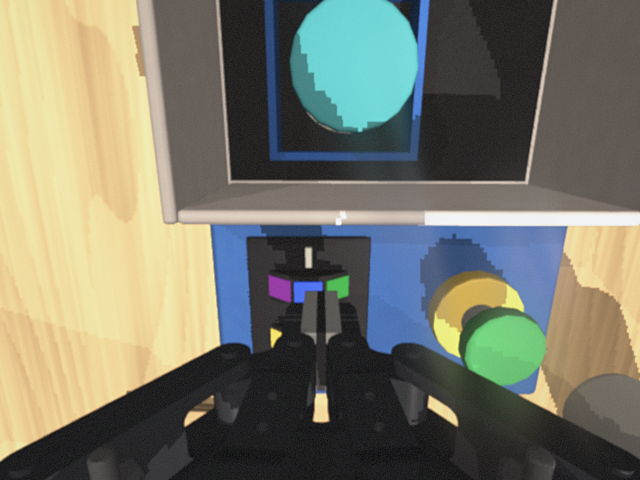

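Call:
{"op": "play_rows", "data": {
  "targets": "1 0 0.001 0.012 0;1 0 0.001 0.019 0;1 0 0.001 0.022 0;1 0 0.001 0.024 0;1 0 0.001 0.024 0"
}}

```text
clock: 18.73
tcp_pos: [0.5079, -0.0372, 0.0967]
orientation: [2.191, 2.25, 0.004]
contact_force: [-0.6, 1.3, 6.1]
grip_width: -0.0001
gripper_force: 3.1
```

Call:
{"op": "play_rows", "data": {
  "targets": "1 0 -0.001 0.001 0;1 0 -0.005 0.001 0;1 0 -0.009 0.001 0;1 0 -0.013 0.001 0;1 0 -0.016 0.001 0;1 0 -0.016 0.001 0"
}}

```text
clock: 19.23
tcp_pos: [0.4921, -0.0376, 0.0966]
orientation: [2.191, 2.249, 0.006]
contact_force: [-3.1, 1.9, 16.4]
grip_width: -0.0003
gripper_force: 8.5
```

Call:
{"op": "play_rows", "data": {
  "targets": "1 0 0 -0.02 0;1 0 0 -0.02 0;1 0 0.016 -0.02 0;1 0 0.016 -0.02 0"
}}

```text
clock: 19.57
tcp_pos: [0.509, -0.0371, 0.1154]
orientation: [2.189, 2.25, 0.004]
contact_force: [0.7, 0.4, 1.4]
grip_width: -0.0003
gripper_force: 0.0
```

```bash
cat > wl.py <<'E'
from h import *
import sys
c=cam('wrist');im=r.grab_frame('wrist')
for y in (-.031,-.0365,-.0385,-.060,-.067):
    row=[]
    for x in (.489,.499,.509):
        u,v=proj(c,[(x,y,.097 if x==.499 else .093)])[0]; row.append(im[int(v),int(u)].tolist() if 0<=v<480 else None)
    print(y,row)
cv2.imwrite(sys.argv[1],im[200:400,200:400,::-1])
plan([(.506,-.0381,.097)],.026)
E
python3 wl.py pics/w5.png
```

```text
-0.031 [[31, 29, 28], [36, 32, 33], [23, 19, 17]]
-0.0365 [[51, 80, 200], [65, 144, 67], [229, 219, 95]]
-0.0385 [[54, 82, 199], [99, 214, 104], [90, 83, 42]]
-0.06 [[30, 27, 30], [36, 36, 38], [25, 26, 23]]
-0.067 [[26, 27, 30], [33, 33, 35], [76, 74, 72]]
spin 0.001
at [ 0.5075 -0.0374  0.1149] head 0.027 F [ 0.2 -0.3 -0.1] w -0.0001 t 19.6167 q7 0.39
(0.506, -0.0381, 0.097) [-0.0007 -0.0015  0.0179]
```

View pics/w5.png

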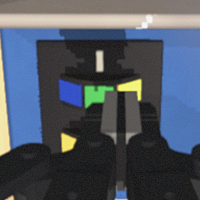

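Call:
{"op": "play_rows", "data": {
  "targets": "1 0 -0.001 0.012 0;1 0 -0.001 0.018 0;1 0 -0.001 0.0195 0;1 0 -0.001 0.0195 0;1 0 -0.005 0.0195 0;1 0 -0.009 0.0195 0;1 0 -0.013 0.0195 0;1 0 -0.017 0.0195 0"
}}

```text
clock: 20.28
tcp_pos: [0.4917, -0.038, 0.0966]
orientation: [2.191, 2.248, 0.006]
contact_force: [-1.8, 1.3, 18.0]
grip_width: -0.0003
gripper_force: 8.8
```

Call:
{"op": "play_rows", "data": {
  "targets": "1 0 0 0 0;1 0 0 -0.02 0;1 0 0 -0.02 0;1 0 0.017 -0.02 0;1 0 0.017 -0.02 0;1 0 0.017 -0.02 0"
}}

```text
clock: 20.78
tcp_pos: [0.5059, -0.0377, 0.1144]
orientation: [-2.192, -2.25, 0.002]
contact_force: [0.2, -0.4, 0.6]
grip_width: 0.0
gripper_force: 0.0
```

```bash
python3 wl.py pics/w6.png
```

```text
-0.031 [[19, 20, 18], [23, 24, 23], [26, 24, 26]]
-0.0365 [[69, 158, 73], [210, 184, 86], [227, 126, 68]]
-0.0385 [[70, 157, 74], [208, 210, 104], [102, 79, 70]]
-0.06 [[33, 34, 36], [28, 31, 30], [26, 26, 23]]
-0.067 [[35, 34, 36], [36, 38, 37], [42, 38, 43]]
spin -0.0
at [ 0.5052 -0.0378  0.1143] head 0.026 F [-0.8  0.2  0.2] w -0.0001 t 20.8333 q7 0.39
(0.506, -0.0381, 0.097) [-0.0003  0.0008  0.0173]
```

Now yellow (4). One more stroke, then step right to the units wheel (drag to the back), starting at its front.

Call:
{"op": "play_rows", "data": {
  "targets": "1 0 0.001 0.012 0;1 0 0.001 0.017 0;1 0 0.001 0.0188 0;1 0 0.001 0.0188 0;1 0 -0.003 0.0188 0;1 0 -0.007 0.0188 0;1 0 -0.011 0.0188 0;1 0 -0.015 0.0188 0"
}}

```text
clock: 21.5
tcp_pos: [0.4923, -0.0379, 0.0969]
orientation: [2.192, 2.249, 0.003]
contact_force: [-1.4, 1.8, 9.8]
grip_width: -0.0003
gripper_force: 4.7
```

Call:
{"op": "play_rows", "data": {
  "targets": "1 0 0 0 0;1 0 0 -0.02 0;1 0 0 -0.02 0;1 -0.03 0 -0.02 0;1 -0.03 0 -0.02 0;1 -0.03 0 -0.02 0"
}}

```text
clock: 22.0
tcp_pos: [0.4914, -0.0695, 0.1158]
orientation: [-2.196, -2.247, 0.002]
contact_force: [-0.2, 0.3, -0.1]
grip_width: -0.0001
gripper_force: 0.0
```

```bash
sed -i 's/.506,-.0381,.097/.491,-.0685,.097/' wl.py; python3 wl.py pics/w7.png
```

```text
-0.031 [[23, 24, 24], [31, 34, 29], [49, 41, 39]]
-0.0365 [[188, 158, 76], [218, 113, 67], [134, 44, 46]]
-0.0385 [[183, 158, 74], [215, 109, 62], [168, 51, 50]]
-0.06 [[25, 28, 26], [28, 29, 26], [26, 26, 19]]
-0.067 [[222, 195, 90], [239, 189, 94], [89, 57, 57]]
spin -0.002
at [ 0.4914 -0.0683  0.1157] head 0.024 F [-0.7  1.   0.3] w 0.0003 t 22.05 q7 0.44
(0.491, -0.0685, 0.097) [-0.0002 -0.0004  0.0187]
```

View pics/w7.png

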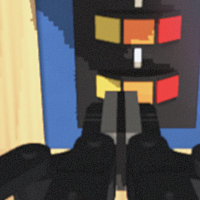

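Call:
{"op": "play_rows", "data": {
  "targets": "1 0 0 0.012 0;1 0 0 0.018 0;1 0 0 0.0202 0;1 0 0 0.0202 0;1 0 0.004 0.0202 0;1 0 0.008 0.0202 0;1 0 0.012 0.0202 0;1 0 0.016 0.0202 0"
}}

```text
clock: 22.72
tcp_pos: [0.5095, -0.0666, 0.0965]
orientation: [2.191, 2.251, 0.003]
contact_force: [-1.5, 1.3, 7.9]
grip_width: 0.0003
gripper_force: 4.0
```

Call:
{"op": "play_rows", "data": {
  "targets": "1 0 0 0 0;1 0 0 -0.02 0;1 0 0 -0.02 0;1 0 -0.016 -0.02 0;1 0 -0.016 -0.02 0;1 0 -0.016 -0.02 0"
}}

```text
clock: 23.22
tcp_pos: [0.4913, -0.0675, 0.1155]
orientation: [-2.191, -2.249, 0.001]
contact_force: [1.2, 0.5, -0.1]
grip_width: -0.0002
gripper_force: 0.0
```

```bash
sed -i 's/-.060,-.067)/-.063,-.065,-.067)/' wl.py; python3 wl.py pics/w8.png
```

```text
-0.031 [[27, 26, 26], [25, 20, 19], [49, 39, 42]]
-0.0365 [[186, 159, 74], [220, 113, 65], [133, 46, 46]]
-0.0385 [[184, 158, 73], [219, 115, 66], [164, 48, 49]]
-0.063 [[38, 36, 35], [55, 50, 55], [61, 56, 54]]
-0.065 [[56, 121, 61], [246, 246, 131], [92, 64, 56]]
-0.067 [[68, 157, 73], [80, 76, 80], [104, 62, 53]]
spin 0.001
at [ 0.4922 -0.0675  0.1157] head 0.027 F [-0.7  0.5  0.3] w -0.0003 t 23.2667 q7 0.44
(0.491, -0.0685, 0.097) [-0.001  -0.0012  0.0187]
```

Units now 4 (yellow on top, green in front). Two more strokes.

Call:
{"op": "play_rows", "data": {
  "targets": "1 -0.001 -0.001 0.012 0;1 -0.001 -0.001 0.018 0;1 -0.001 -0.001 0.0202 0;1 -0.001 -0.001 0.0202 0;1 -0.001 0.003 0.0202 0;1 -0.001 0.007 0.0202 0;1 -0.001 0.011 0.0202 0;1 -0.001 0.015 0.0202 0"
}}

```text
clock: 23.93
tcp_pos: [0.5089, -0.0684, 0.0967]
orientation: [2.191, 2.25, 0.002]
contact_force: [-2.2, 0.6, 6.2]
grip_width: -0.0003
gripper_force: 3.1
```

Call:
{"op": "play_rows", "data": {
  "targets": "1 0 0 0 0;1 0 0 -0.02 0;1 0 0 -0.02 0;1 0 -0.016 -0.02 0;1 0 -0.016 -0.02 0;1 0 -0.016 -0.02 0"
}}

```text
clock: 24.43
tcp_pos: [0.4909, -0.0688, 0.1157]
orientation: [-2.192, -2.249, 0.0]
contact_force: [0.4, -0.4, 0.6]
grip_width: -0.0004
gripper_force: 0.0
```

```bash
python3 wl.py pics/w9.png
```

```text
-0.031 [[29, 30, 31], [31, 28, 31], [43, 35, 36]]
-0.0365 [[187, 160, 76], [217, 112, 65], [131, 52, 50]]
-0.0385 [[183, 157, 72], [217, 111, 64], [163, 52, 54]]
-0.063 [[39, 38, 36], [57, 52, 54], [60, 57, 52]]
-0.065 [[44, 64, 149], [104, 219, 108], [90, 80, 59]]
-0.067 [[50, 81, 192], [102, 213, 105], [103, 87, 58]]
spin 0.0
at [ 0.4916 -0.0689  0.1159] head 0.026 F [-0.1  0.5  0.3] w -0.0002 t 24.4833 q7 0.45
(0.491, -0.0685, 0.097) [ 0.0004 -0.0006  0.0189]
```

Call:
{"op": "play_rows", "data": {
  "targets": "1 0 0 0.012 0;1 0 0 0.018 0;1 0 0 0.0202 0;1 0 0 0.0202 0;1 0 0.004 0.0202 0;1 0 0.008 0.0202 0;1 0 0.012 0.0202 0;1 0 0.016 0.0202 0"
}}

```text
clock: 25.15
tcp_pos: [0.5094, -0.0684, 0.0965]
orientation: [2.191, 2.249, 0.004]
contact_force: [-1.3, 1.4, 9.7]
grip_width: -0.0001
gripper_force: 4.9
```

Call:
{"op": "play_rows", "data": {
  "targets": "1 0 0 0 0;1 0 0 -0.02 0;1 0 0 -0.06 0;1 0 0 -0.1 0;1 0 -0.04 -0.12 0;1 0 -0.05 -0.12 0;1 0 -0.05 -0.12 0;1 0 -0.05 -0.12 0"
}}

```text
clock: 25.82
tcp_pos: [0.4573, -0.0693, 0.2157]
orientation: [-2.191, -2.251, -0.002]
contact_force: [0.6, 0.8, -0.0]
grip_width: -0.0001
gripper_force: 0.0
```

Run:
```python
from h import *
im=r.grab_frame('top');w=r.grab_frame('wrist')
cv2.imwrite('pics/t2.png',np.hstack([cv2.resize(im[175:305,155:365,::-1],(388,240)),cv2.resize(w[...,::-1],(320,240))]))
plan([(.46,.311,.24),(.536,.311,.24)],.026)
```

```text
spin 0.001
at [ 0.4579 -0.0695  0.2154] head 0.027 F [ 0.4 -0.4  0.8] w 0.0002 t 25.9167 q7 0.24
(0.46, 0.311, 0.24) [ 0.3803  0.0122 -0.0248]
(0.536, 0.311, 0.24) [ 0.3783  0.0882 -0.0249]
```

View pics/t2.png

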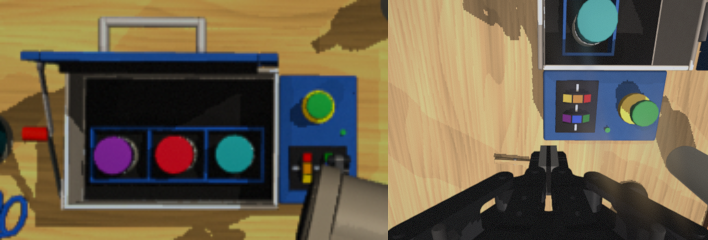

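Call:
{"op": "play_rows", "data": {
  "targets": "1 0.04 0.002 -0.01 0;1 0.08 0.01 -0.025 0;1 0.12 0.02 -0.025 0;1 0.16 0.03 -0.025 0;1 0.2 0.04 -0.025 0;1 0.24 0.05 -0.025 0;1 0.28 0.06 -0.025 0;1 0.32 0.07 -0.025 0"
}}

```text
clock: 26.58
tcp_pos: [0.5195, 0.2545, 0.2394]
orientation: [2.191, 2.251, -0.003]
contact_force: [1.0, 0.3, -0.0]
grip_width: -0.0001
gripper_force: 0.0
```

Call:
{"op": "play_rows", "data": {
  "targets": "1 0.04 0.01 0 0;1 0.061 0.013 0 0;1 0.061 0.013 0.03 0;1 0.061 0.013 0.04 0;1 0.061 0.013 0.04 0;1 0.061 0.013 0.04 0"
}}

```text
clock: 27.08
tcp_pos: [0.5303, 0.3115, 0.1998]
orientation: [2.194, 2.248, -0.005]
contact_force: [0.0, -0.4, 0.5]
grip_width: -0.0004
gripper_force: 0.0
```

Run:
```python
from h import *
c=cam('wrist');w=r.grab_frame('wrist');cv2.imwrite('pics/w10.png',w[...,::-1])
plan([(.532,.313,.176),(.532,.313,.17),(.55,.313,.145)],.026)
for b in blob(w,(0,150,40),(6,255,255),100): print(b,unproj(c,b[0],.172))
```

```text
spin -0.002
at [0.531  0.3117 0.201 ] head 0.024 F [-0.2 -0.7  0.2] w 0.0001 t 27.1333 q7 -0.31
(0.532, 0.313, 0.176) [0.0013 0.001  0.025 ]
(0.532, 0.313, 0.17) [0.0013 0.001  0.031 ]
(0.55, 0.313, 0.145) [0.0009 0.019  0.056 ]
(array([330.8, 273.8]), np.int32(1425), array([312, 251,  37,  53], dtype=int32)) [0.53609742 0.31743046 0.172     ]
```

View pics/w10.png

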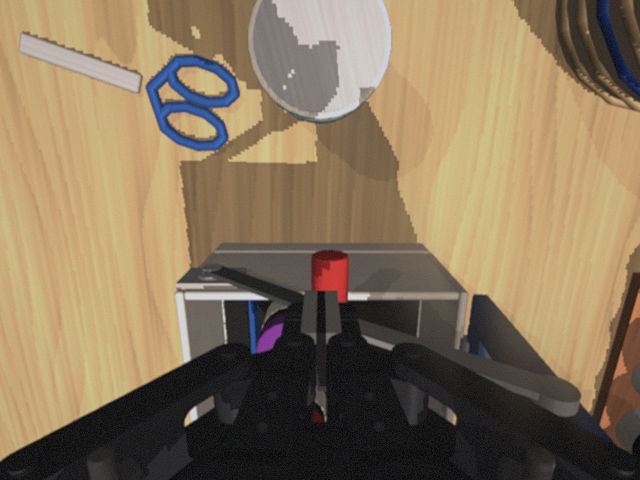

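Call:
{"op": "play_rows", "data": {
  "targets": "1 0.001 0 0.02 0;1 0.001 0 0.027 0;1 0.001 0.003 0.031 0;1 0.001 0.007 0.036 0;1 0.001 0.011 0.041 0;1 0.001 0.015 0.047 0;1 0.001 0.018 0.053 0;1 0.001 0.018 0.053 0"
}}

```text
clock: 27.8
tcp_pos: [0.5483, 0.3143, 0.1465]
orientation: [-2.193, -2.25, 0.002]
contact_force: [0.1, 0.4, 0.5]
grip_width: -0.0001
gripper_force: 0.0
```

Run:
```python
from h import *
w=r.grab_frame('wrist')
s=r.grab_frame('side')
cv2.imwrite('pics/s2.png',np.hstack([cv2.resize(w[...,::-1],(400,300)),cv2.resize(s[100:280,180:420,::-1],(400,300))]))
plan([(.532,.313,.176)],.026)
```

```text
spin -0.0
at [0.5482 0.3146 0.1474] head 0.026 F [-0.3 -0.8  0.5] w -0.0 t 27.9 q7 -0.25
(0.532, 0.313, 0.176) [-0.0012 -0.0163 -0.0286]
```

View pics/s2.png

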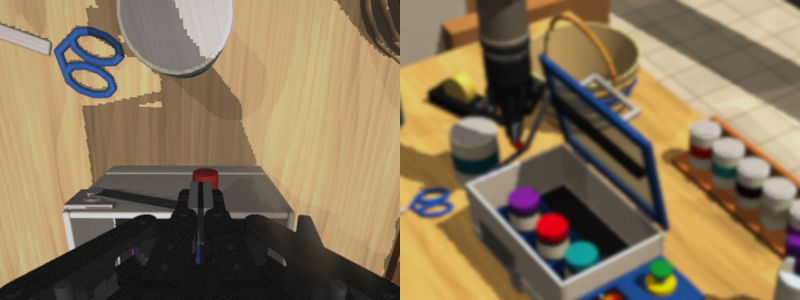

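Run:
```python
from h import *
c=cam('wrist');w=r.grab_frame('wrist')
for b in blob(w,(0,130,30),(6,255,255),60)+blob(w,(172,130,30),(180,255,255),60): print(b)
p=(.5115,.1442,.0258);k,s=np.cos(p[2]),np.sin(p[2])
for d in (36,30,26,22,18,14,10):
    a=np.radians(d);x,z=-.053+.101*np.cos(a),.105+.101*np.sin(a)
    pts=[(p[0]+k*(x+dx)-s*y,p[1]+s*x+k*y,z) for y in(.1505,.1825) for dx in(-.0095,.0095)]
    print(d,round(z,3),proj(c,pts).round(0).astype(int).tolist())
```

```text
(array([330.8, 283.5]), np.int32(761), array([309, 269,  40,  35], dtype=int32))
36 0.164 [[263, 373], [311, 374], [259, 299], [310, 300]]
30 0.156 [[280, 360], [325, 361], [277, 289], [326, 290]]
26 0.149 [[289, 352], [333, 353], [287, 283], [334, 284]]
22 0.143 [[296, 344], [339, 344], [295, 277], [340, 278]]
18 0.136 [[303, 336], [343, 337], [302, 272], [344, 273]]
14 0.129 [[307, 328], [346, 329], [306, 266], [348, 267]]
10 0.123 [[311, 322], [348, 322], [310, 261], [350, 262]]
```

Call:
{"op": "play_rows", "data": {
  "targets": "1 0 -0.03 -0.01 0;1 0 -0.06 -0.02 0;1 0 -0.08 -0.05 0;1 0 -0.08 -0.09 0;0.4 -0.03 -0.08 -0.13 0;0.4 -0.06 -0.08 -0.17 0;0.4 -0.09 -0.08 -0.21 0;0.4 -0.12 -0.08 -0.25 0"
}}

```text
clock: 28.62
tcp_pos: [0.4707, 0.2112, 0.3731]
orientation: [-2.192, -2.25, -0.001]
contact_force: [0.7, 0.7, -0.1]
grip_width: 0.0255
gripper_force: 0.0
```

Call:
{"op": "play_rows", "data": {
  "targets": "0.4 -0.03 0.02 -0.02 0;0.4 -0.05 0.05 -0.02 0;0.4 -0.05 0.09 -0.02 0;0.4 -0.05 0.1 -0.02 0;0.4 -0.05 0.1 -0.02 0"
}}

```text
clock: 29.03
tcp_pos: [0.574, 0.165, 0.3905]
orientation: [2.193, 2.247, -0.002]
contact_force: [-0.2, 0.1, -0.5]
grip_width: 0.0255
gripper_force: 0.0
```

```bash
cat > hd.py <<'E'
from h import *
p=(.5115,.1442,.0258);k,s=np.cos(p[2]),np.sin(p[2])
def sh(x,y,z): return (p[0]+k*x-s*y,p[1]+s*x+k*y,z)
def bar(q,y=0,off=.046,al=.168):
    f=np.radians(86)-q; a=np.array([-np.cos(f),np.sin(f)]);n=np.array([np.sin(f),np.cos(f)]);b=al*a+off*n
    return sh(.117+b[0],y,.125+b[1])
E
python3 - <<'E'
from hd import *
out=[]
for n in('wrist','top'):
    c=cam(n);w=r.grab_frame(n)[...,::-1].copy()
    if n=='top': w=cv2.resize(w[140:290,150:350],(800,600),interpolation=cv2.INTER_CUBIC)
    for i,q in enumerate((.1,.2,.3,.4)):
        a=proj(c,[bar(q,.05),bar(q,-.05)])
        if n=='top': a=(a-[150,140])*4
        col=[(0,255,0),(0,0,255),(255,0,0),(0,255,255)][i]
        for P in a: cv2.circle(w,tuple(int(v) for v in P),4,col,1)
    out.append(cv2.resize(w,(400,300)))
cv2.imwrite('pics/b1.png',np.hstack(out)); plan([bar(.23)],.026)
E
```

```text
spin -0.0
at [0.5718 0.1651 0.3909] head 0.026 F [ 0.1  0.3 -0. ] w 0.0257 t 29.1333 q7 -0.13
(np.float64(0.6227935581886294), np.float64(0.1470720110713632), np.float64(0.29909152192971944)) [-0.0192  0.0506  0.0917]
```

View pics/b1.png

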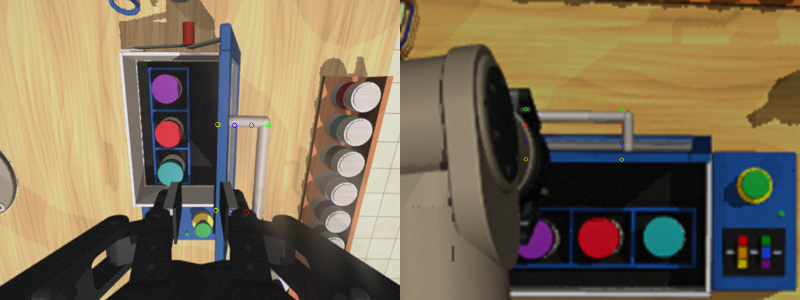

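Call:
{"op": "play_rows", "data": {
  "targets": "0.4 -0.016 0.035 0 0;0.4 -0.016 0.068 0 0;0.4 -0.016 0.068 0.02 0;0.4 -0.016 0.068 0.05 0;0.4 -0.016 0.068 0.08 0;0.4 -0.016 0.068 0.1 0;0.4 -0.016 0.068 0.105 0;0.4 -0.016 0.068 0.105 0"
}}

```text
clock: 29.8
tcp_pos: [0.6388, 0.1518, 0.2856]
orientation: [-2.19, -2.25, 0.003]
contact_force: [0.1, 0.3, 0.7]
grip_width: 0.0256
gripper_force: 0.0
```

Run:
```python
from hd import *
plan([bar(.13)],.026)
w=r.grab_frame('wrist');t=r.grab_frame('side')
cv2.imwrite('pics/b2.png',np.hstack([cv2.resize(w[...,::-1],(400,300)),cv2.resize(t[80:260,220:460,::-1],(400,300))]))
```

```text
spin 0.001
at [0.6388 0.1518 0.2856] head 0.027 F [0.1 0.3 0.7] w 0.0256 t 29.8 q7 0.02
(np.float64(0.6401962394043996), np.float64(0.14752109989498033), np.float64(0.2987877841148603)) [-0.0043  0.0012 -0.0132]
```

View pics/b2.png

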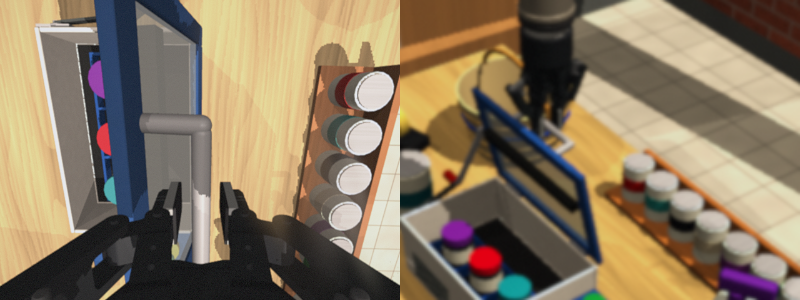

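Call:
{"op": "play_rows", "data": {
  "targets": "0.7 0 0.001 0 0;1 0 0.001 0 0;1 0 0.001 0 0;1 0 0.001 0 0",
  "squeeze": 30
}}

```text
clock: 30.23
tcp_pos: [0.6421, 0.1512, 0.2885]
orientation: [2.192, 2.25, 0.004]
contact_force: [-3.2, 1.0, 7.2]
grip_width: 0.0105
gripper_force: 29.9
```

Run:
```python
from hd import *
plan([],.026); M=R.from_rotvec(r.get_obs()['orientation']).as_matrix()
# best q from measured bar x
from scipy.optimize import brentq
x=r.get_obs()['tcp_pos'][0]; q0=brentq(lambda q:bar(q)[0]-x,0,.5); print('q0',q0)
b0=np.array(bar(q0))
for i,q in enumerate(np.linspace(q0,1.501,33)[1:]): print(i+1,round(q,3),(M.T@(np.array(bar(q))-b0)).round(4))
```

```text
spin 0.0
at [0.6421 0.1512 0.2885] head 0.026 F [-3.2  1.   7.2] w 0.0105 t 30.2333 q7 0.03
q0 0.11898569989344132
1 0.162 [ 0.     -0.0075 -0.0004]
2 0.205 [ 0.     -0.015  -0.0006]
3 0.249 [ 0.     -0.0225 -0.0004]
4 0.292 [ 0.     -0.0301  0.0002]
5 0.335 [ 0.     -0.0375  0.001 ]
6 0.378 [ 0.     -0.045   0.0022]
7 0.421 [ 0.     -0.0523  0.0037]
8 0.464 [ 0.     -0.0596  0.0055]
9 0.508 [ 0.     -0.0668  0.0077]
10 0.551 [ 0.     -0.074   0.0101]
11 0.594 [ 0.     -0.081   0.0128]
12 0.637 [ 0.     -0.0878  0.0159]
13 0.68 [ 0.     -0.0946  0.0192]
14 0.724 [ 0.     -0.1012  0.0228]
15 0.767 [ 0.     -0.1076  0.0267]
16 0.81 [-0.     -0.1139  0.0309]
17 0.853 [-0.     -0.1199  0.0354]
18 0.896 [-0.     -0.1258  0.0401]
19 0.94 [-0.     -0.1315  0.045 ]
20 0.983 [-0.     -0.1369  0.0502]
21 1.026 [-0.     -0.1421  0.0556]
22 1.069 [-0.     -0.1471  0.0613]
23 1.112 [-0.     -0.1518  0.0671]
24 1.155 [-1.000e-04 -1.563e-01  7.320e-02]
25 1.199 [-1.000e-04 -1.605e-01  7.940e-02]
26 1.242 [-1.000e-04 -1.644e-01  8.580e-02]
27 1.285 [-1.000e-04 -1.681e-01  9.240e-02]
28 1.328 [-1.000e-04 -1.714e-01  9.910e-02]
29 1.371 [-1.000e-04 -1.745e-01  1.060e-01]
30 1.415 [-1.000e-04 -1.773e-01  1.130e-01]
31 1.458 [-1.000e-04 -1.797e-01  1.201e-01]
32 1.501 [-1.000e-04 -1.819e-01  1.273e-01]
```

Call:
{"op": "play_rows", "data": {
  "targets": "1 0 -0.0075 -0.0004 0;1 0 -0.015 -0.0006 0;1 0 -0.0225 -0.0004 0;1 0 -0.03 0.0002 0;1 0 -0.0375 0.001 0;1 0 -0.045 0.0022 0;1 0 -0.0523 0.0037 0;1 0 -0.0596 0.0055 0"
}}

```text
clock: 30.9
tcp_pos: [0.5809, 0.1498, 0.2803]
orientation: [-2.191, -2.25, 0.0]
contact_force: [3.6, 2.6, -5.6]
grip_width: 0.0103
gripper_force: 31.2
```

Call:
{"op": "play_rows", "data": {
  "targets": "1 0 -0.0072 0.0022 0;1 0 -0.0144 0.0046 0;1 0 -0.0214 0.0073 0;1 0 -0.0282 0.0104 0;1 0 -0.035 0.0137 0;1 0 -0.0416 0.0173 0;1 0 -0.048 0.0212 0;1 0 -0.0543 0.0254 0"
}}

```text
clock: 31.57
tcp_pos: [0.5267, 0.1482, 0.2548]
orientation: [-2.192, -2.25, 0.001]
contact_force: [-1.9, 4.2, 3.1]
grip_width: 0.0108
gripper_force: 31.0
```

Call:
{"op": "play_rows", "data": {
  "targets": "1 0 -0.006 0.0045 0;1 0 -0.0119 0.0092 0;1 0 -0.0176 0.0141 0;1 0 -0.023 0.0193 0;1 0 -0.0282 0.0247 0;1 0 -0.0332 0.0304 0;1 0 -0.0379 0.0362 0;1 0 -0.0424 0.0423 0"
}}

```text
clock: 32.23
tcp_pos: [0.485, 0.1468, 0.2125]
orientation: [2.192, 2.25, 0.0]
contact_force: [1.6, 5.6, -2.9]
grip_width: 0.0105
gripper_force: 29.9
```

Call:
{"op": "play_rows", "data": {
  "targets": "1 0 -0.0042 0.0062 0;1 0 -0.0081 0.0126 0;1 0 -0.0118 0.0192 0;1 0 -0.0151 0.0259 0;1 0 -0.0182 0.0328 0;1 0 -0.021 0.0398 0;1 0 -0.0234 0.0469 0;1 0 -0.0256 0.0535 0"
}}

```text
clock: 32.9
tcp_pos: [0.4615, 0.1463, 0.1607]
orientation: [2.192, 2.249, 0.004]
contact_force: [-8.1, 0.2, 50.0]
grip_width: 0.0106
gripper_force: 35.9
```

Run:
```python
from hd import *
plan([bar(1.5)],.026)
for n in('side',):
    w=r.grab_frame(n)[100:280,180:420,::-1];cv2.imwrite('pics/e1.png',cv2.resize(w,(800,600)))
```

```text
spin -0.0
at [0.4615 0.1463 0.1607] head 0.026 F [-8.1  0.2 50. ] w 0.0106 t 32.9 q7 -0.08
(np.float64(0.4605622641962068), np.float64(0.1428855147453304), np.float64(0.17116514806979977)) [-0.0034 -0.001  -0.0105]
```

Call:
{"op": "play_rows", "data": {
  "targets": "1 0 0 -0.002 0;1 0 0 -0.002 0;0.3 0 0 -0.002 0;0.3 0 0 -0.002 0;0.3 0 0 -0.002 0;0.3 0 0 -0.04 0;0.3 0 0 -0.08 0;1 0 0 -0.08 0"
}}

```text
clock: 33.62
tcp_pos: [0.4632, 0.1458, 0.245]
orientation: [2.193, 2.246, 0.012]
contact_force: [1.5, 0.3, -1.0]
grip_width: 0.0192
gripper_force: 0.0
```

Run:
```python
from hd import *
c=cam('top');w=r.grab_frame('top')[...,::-1].copy()
for q,col in((1.5,(0,255,0)),(1.4,(0,0,255))):
    for P in proj(c,[bar(q,.05),bar(q,-.05),bar(q,.1425,0,.19),bar(q,-.1425,0,.19)]): cv2.circle(w,tuple(int(v) for v in P),2,col,1)
x=cv2.resize(w[140:320,130:370],(800,600),interpolation=cv2.INTER_CUBIC);cv2.imwrite('pics/e2.png',x)
plan([(.5842,-.0525,.2),(.5842,-.0525,.128)],.026)
```

```text
spin -0.001
at [0.4617 0.1462 0.2425] head 0.025 F [ 0.4  1.  -1. ] w 0.0115 t 33.6667 q7 -0.21
(0.5842, -0.0525, 0.2) [-0.2019  0.1172  0.0423]
(0.5842, -0.0525, 0.128) [-0.2021  0.1169  0.1143]
```

View pics/e2.png

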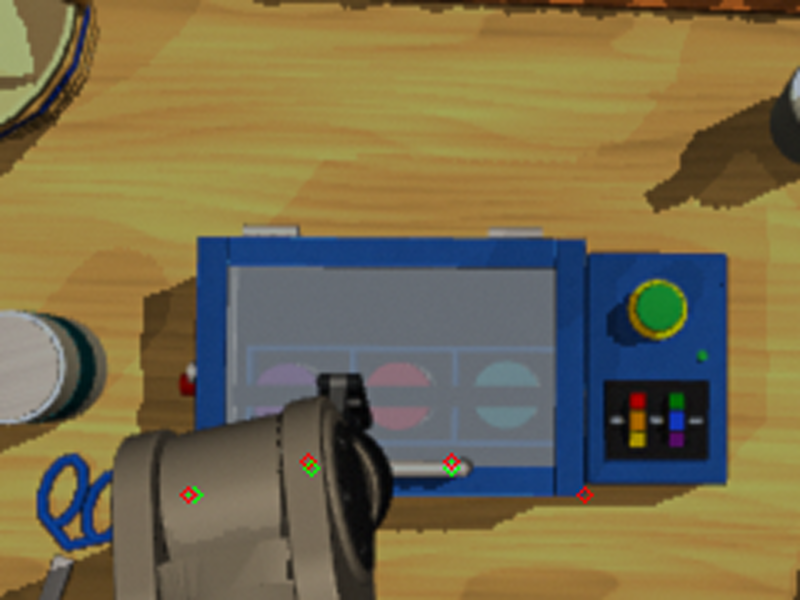

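Call:
{"op": "play_rows", "data": {
  "targets": "1 -0.034 0.02 0 0;1 -0.068 0.04 0 0;1 -0.102 0.06 0 0;1 -0.136 0.08 0 0;1 -0.17 0.1 0 0;1 -0.202 0.117 0.02 0;1 -0.202 0.117 0.06 0;1 -0.202 0.117 0.09 0"
}}

```text
clock: 34.33
tcp_pos: [0.5812, -0.0565, 0.1468]
orientation: [2.198, 2.244, -0.004]
contact_force: [-0.9, 1.3, -0.6]
grip_width: -0.0001
gripper_force: 0.0
```

Call:
{"op": "play_rows", "data": {
  "targets": "1 0 0 0.015 0;1 0 0 0.02 0;1 0 0 0.02 0;1 0 0 0.02 0"
}}

```text
clock: 34.67
tcp_pos: [0.5819, -0.0531, 0.1298]
orientation: [2.193, 2.25, -0.001]
contact_force: [-0.1, -1.0, 1.6]
grip_width: 0.0001
gripper_force: 0.0
```

```bash
python3 -c "
from h import *
plan([(.5842,-.0525,.108)],.026)
"
```

```text
spin -0.0
at [ 0.5819 -0.0531  0.1298] head 0.026 F [-0.1 -1.   1.6] w 0.0001 t 34.6667 q7 0.46
(0.5842, -0.0525, 0.108) [0.0005 0.0023 0.0218]
```

Call:
{"op": "play_rows", "data": {
  "targets": "1 0 0.002 0.008 0;1 0 0.002 0.014 0;1 0 0.002 0.02 0;1 0 0.002 0.023 0;1 0 0.002 0.0245 0;1 0 0.002 0.0245 0"
}}

```text
clock: 35.17
tcp_pos: [0.5858, -0.0531, 0.1089]
orientation: [2.192, 2.249, 0.007]
contact_force: [-9.4, 1.6, 29.5]
grip_width: -0.0001
gripper_force: 14.9
```

Call:
{"op": "play_rows", "data": {
  "targets": "1 0 0 0 0;1 0 0 -0.02 0;1 0 0 -0.05 0;1 0 0 -0.08 0;1 0 0 -0.1 0;1 0 0 -0.1 0;1 0 0 -0.1 0;1 0 0 -0.1 0"
}}

```text
clock: 35.83
tcp_pos: [0.5837, -0.0521, 0.2046]
orientation: [-2.191, -2.25, -0.0]
contact_force: [0.1, 0.4, 0.4]
grip_width: -0.0
gripper_force: 0.0
```

Run:
```python
from hd import *
c=cam('wrist');im=r.grab_frame('wrist')
for z,n,lo,hi in((.125,'green',(50,120,40),(75,255,255)),):
    for b in blob(im,lo,hi,60): print(n,b)
t=r.grab_frame('top');ct=cam('top')
for (x,y) in ((.499,-.0385),(.4985,-.0685)):
    u,v=proj(ct,[(x,y,.097)])[0]; print(t[int(v)-2:int(v)+3,int(u)].tolist())
# handle bar row check
u,v=proj(ct,[bar(1.5)])[0]; col=t[int(v)-8:int(v)+9,int(u)].mean(1).round(); print(v,col)
plan([],.026)
```

```text
green (array([321.3, 251.6]), np.int32(2180), array([295, 226,  54,  52], dtype=int32))
green (array([224.6, 258.8]), np.int32(282), array([215, 250,  20,  18], dtype=int32))
green (array([274.9, 281.5]), np.int32(79), array([270, 277,  10,  10], dtype=int32))
green (array([631.1, 292.5]), np.int32(234), array([618, 276,  22,  38], dtype=int32))
[[117, 105, 85], [119, 106, 87], [118, 106, 85], [118, 107, 88], [118, 107, 87]]
[[123, 110, 90], [121, 109, 90], [120, 107, 88], [120, 108, 88], [119, 106, 87]]
280.2426041105617 [118. 116. 109. 108. 108. 102.  58.  71.  95.  74.  57.  34.  34.  34.
  35.  36.  53.]
spin 0.0
at [ 0.5833 -0.0522  0.2039] head 0.026 F [-0.2  0.1 -0.7] w -0.0001 t 35.9333 q7 0.39
```

Run:
```python
from hd import *
c=cam('wrist');im=r.grab_frame('wrist')
print(blob(im,(45,80,25),(80,255,255),1000),c[3])
for z in(.125,.109):
    print(z,proj(c,[(.5842,-.0525,z),(.5842+.018,-.0525,z),(.5842-.018,-.0525,z),(.5842,-.0525+.018,z)]).round(1).tolist())
print([im[int(v),int(u)].tolist() for u,v in proj(c,[(.499,-.0375,.097),(.498,-.0675,.097)])])
```

```text
[(array([322.2, 251.4]), np.int32(2261), array([296, 225,  54,  54], dtype=int32))] [0.58241437 0.01915125 0.3456628 ]
0.125 [[320.8, 253.5], [349.4, 254.3], [292.2, 252.8], [321.6, 225.7]]
0.109 [[320.8, 246.2], [347.6, 246.8], [294.0, 245.5], [321.5, 220.0]]
[[213, 138, 69], [54, 84, 204]]
```

```bash
python3 -c "
from bench import r
print(r.hand_in())"
```

```text
the job is handed in; nothing more can be done
None
```

Job handed in, with no verdict shown: the three jars present stand in their own bays, 36 is dialled, the hood was lowered gently and shut, and the start plunger was pushed fully down and sprang back; I viewed 15 pictures, one over the limit of 14.

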